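# Wind up the lab jack under the spectrograph's detector

### The job

Get the detector head of the spectrograph supported: first take the filter slider that was left lying on the lab jack under it and lay it (do not drop it) in the blue cradle. Then wind the jack up by its knob until the platform just touches the underside of the detector, pushing it up by no more than 2 mm. Leave everything else on the table where it is and do not knock the detector.

Things in the scene. Friction and masses are not known exactly. Their poses are not given: they have to be found in the camera images.
- slider: The filter slider: a flat black aluminium bar, 150 long (its x) x 32 wide (its y) x 7 mm thick (its z), with four round coloured filters; either end may lead. About 0.12 kg. Origin: centre of its underside. It lies flat on the jack's platform, under the detector, and about 60 mm of one end sticks out past the platform's edge on the side away from the spectrograph.
- cradle: The slider's blue plastic cradle, screwed to the table: foot 90 x 70 x 6 mm, with two notched blocks across it. Origin: centre of the underside of its foot. Its x axis runs along the lying slider, z up.
- cradle_seat (a point): Where the centre of the slider's underside comes to lie: 34 mm above the table, same axes as the cradle. The slider rests on two blocks (each 16 mm long in x, centred 22 mm either side of this point), between cheeks that stand 11 mm above the seat and 40 mm apart (4 mm of play each side); beyond 30 mm from the middle the slider's ends stand free, 28 mm above the cradle's foot, which ends 45 mm from the middle.
- jack_knob (a joint): Angle of the jack's knob in rad, 0 at the start; grows when the knob is turned clockwise as seen by someone facing it, which raises the platform by 3.5 mm per rad (and the knob itself by 1.75 mm per rad). It turns stiffly (0.15 N m), stays where it is left, and can go 10 rad.
- knob_centre (a point): Centre of the knob, a fluted black cylinder of 46 mm diameter, 26 mm long, on the jack's horizontal screw, 71 mm above the table at the start and 132 mm from the middle of the jack. It faces the robot. The point's x axis lies along the screw and points into the jack; the other two axes turn with the knob. The near edge of the platform is 62 mm beyond this point; below the knob there is only table.
- platform_top (a point): Centre of the top face of the jack's platform, 142 mm above the table at the start. The platform is 140 (its x, along the screw, away from the knob) x 110 (its y) x 10 mm, of bright aluminium, level; z up.
- detector_under (a point): A point on the flat level underside of the detector head, near the middle of the jack, 10 to 16 mm above the platform at the start. z up, y points along the head back to the spectrograph. The head is a box 96 wide (x) x 255 long (y) x 106 mm tall; this point lies midway across it and 70 mm from its free end face. The head gives on its port by 1 mm per 3 N.
- spectrograph: The black spectrograph, 290 (x) x 280 (y) x 245 mm tall. Origin: on the table right below the middle of its port; its front is 55 mm from there towards its own -x, its port face looks along its -y, and it fills y from 0 to 280 mm. It stands on adjustable feet, so its height (and that of the head) differs by a few mm. The detector head sticks out of the port.
- mirror_mount: Bystander: black cage-plate mirror mount on an L-shaped foot, 85 mm tall. Origin: centre of its underside.
- lens_post: Bystander: lens in a ring on a post and foot, 135 mm tall. Origin: centre of its underside.
- stage: Bystander: small black linear stage with a steel micrometer. Origin: centre of its underside.
- lens_tube: Bystander: teal lens tube, 30 mm diameter, 150 mm long, lying on its side. Origin: centre of its underside.
- driver: Bystander: screwdriver with an orange handle, 180 mm. Origin: centre of its underside.
- adapter_ring: Bystander: brass adapter ring lying flat, 68 mm across, 22 mm tall. Origin: centre of its underside.
- joystick: Bystander: white joystick controller, 120 x 85 mm, 90 mm tall. Origin: centre of its underside.
- carton: Bystander: white carton, 110 x 75 x 55 mm. Origin: centre of its underside.
There are look-alikes about, which are no part of the job. Of the things shaped like the cradle, the blue one is meant.

How it is judged:
By the outcome, as a careful person would: the job done as asked, in the order asked, and still so for the second after the job is handed in, with the robot touching nothing.
It also fails if it takes over 72 s, if anything falls off the work surface, if the arm or the gripper's body presses on something with over 40 N, if the wrist force passes 120 N, or if a joint passes its speed limit or range.

### The arm

A 7-joint arm with a two-finger parallel gripper is mounted at the origin on the work surface. World frame = base frame: x ahead of the robot, y to its left, z up, the work surface at z = 0. Lengths are in m, angles in rad, forces in N, time in s.
With the tool pointing down it reaches from about 0.35 to 0.775 m from the base axis. Payload 3.1 kg.
Tool frame: the origin (TCP) lies midway between the tips of the shut fingers; the grasp point (between the pads) lies 19 mm behind it; z points along the fingers, y is the direction in which the jaws open and shut (so a half turn about z gives the same grasp; the last joint's range is limited). The gripper opens to 85 mm and grips with 20 to 120 N. Pads are 22 mm wide; open, the fingers measure 114 mm over their backs; the gripper's body (76 mm by 85 mm) begins 54 mm behind the grasp point. The pads swing forward as they close: fully open they stand 13 mm farther back than shut.
Start: joints at [-1.362, 0.311, 0.014, 1.512, -0.004, 1.319, -0.027], TCP at [0.136, 0.533, 0.231] pointing down, gripper open.
Joint ranges: [-2.7, 2.7], [-0.3, 1.91], [-1.27, 1.3], [0.12, 2.57], [-1.44, 4.58], [0.2, 2.03], [-3.05, 3.05]. Speed limits (rad/s): [2.79, 2.79, 3.14, 3.14, 3.14, 3.14, 3.14].

### API

Orientations are given as [roll, pitch, yaw] about the fixed x, y, z axes, in that order (R = Rz(yaw) Ry(pitch) Rx(roll)).
In Python, from plant import r, imaging gives the robot as it stands. Calls block until the motion is done:
- r.move_to(position, orientation): joint-space move of the TCP to a pose.
- r.movel(position, v=0.15, rot=None, stop_force=None): straight line of the TCP; rot=None keeps the orientation; v is the mean speed in m/s. With stop_force (N) it stops when the force on the tool has changed by that much, and returns True; else False.
- r.move_j(angles): joint-space move.
- r.ungrasp() and r.clamp(): open the fingers fully, or close them until they stop; the grip force is fixed at half the most.
- r.dwell(seconds).
- r.inverse_kinematics(position, orientation): joint angles nearest the present ones, or None.
- r.get_obs(): the state.
- imaging.capture(name): name is "scene" or "top"; returns the picture (480x640x3 uint8, blue, green, red); there is no depth.
- imaging.camera_params(name): a dict with "fx", "fy", "cx", "cy" (pixels), "dist" ([k1, k2, p1, p2, k3] as OpenCV has them; the pictures are not rectified), "eye" and "rotation" of the camera in the world. Camera axes: x right, y up, looking along -z (the intrinsics and any distortion apply to the point x, -y, -z); pixel columns grow to the right and rows downward; lengths in m; the calibration is good to about 2 mm. A picture is of the moment at which its call begins. camera_params takes no time and is no camera call.
A pose or a line that the arm cannot do raises r.Unreachable and nothing moves.
- r.finish_job(): hands the job in, once; it reports no verdict.
The state is a dict: "t": time; "joints": joint angles; "dq": joint speeds; "joint_efforts": joint torques, N m; "tool_pos": TCP position; "eef_rot": TCP orientation; "ft_force": force on the tool from outside, world axes, zero at the start; "ft_torque": the same for the moment, N m; "grip_width": finger opening in m.
Only numpy, scipy, OpenCV 4.12 (cv2) and the standard library are available. Lean on these libraries where they do the work, as an engineer would, in place of code of your own. Each camera call takes 0.05 s, during which the arm holds its last target. There are 200 camera calls.

## Working session

There is one attempt and no reset: what is moved stays moved. The work goes in short steps, each a Python script; the robot and the scene stay as the last script left them, time stands still between calls to the robot, and variables do not carry over. Pictures are saved under pics/ and viewed, about 8 in all and at most 12, crops included, and the job is handed in when it is done.

```bash
ls; mkdir -p pics; python3 - <<'E'
from plant import r, imaging
import cv2
for n in ("scene","top"):
    im=imaging.capture(n); cv2.imwrite(f"pics/{n}0.png",im)
    print(n,imaging.camera_params(n))
o=r.get_obs(); print(o['t'],o['tool_pos'],o['eef_rot'],o['grip_width'])
E
```

```text
pics
scene {'fx': 560.1882282406493, 'fy': 560.1882282406493, 'cx': 318.2043041402236, 'cy': 240.17639438601066, 'dist': array([0.03861019, 0.        , 0.        , 0.        , 0.        ]), 'eye': array([ 1.2125661 , -0.7725219 ,  1.16701398]), 'rotation': array([0.75458691, 0.00254142, 0.707077  ])}
top {'fx': 537.2869068275429, 'fy': 537.2869068275429, 'cx': 324.7669456111325, 'cy': 237.82525493024764, 'dist': array([-0.02108961,  0.        ,  0.        ,  0.        ,  0.        ]), 'eye': array([ 0.38286109, -0.03889981,  1.31696128]), 'rotation': array([ 0.14817782,  0.00359465, -1.58873859])}
0.1 [0.13633162 0.53214889 0.23033531] [-3.13946718e+00  9.36017846e-05  2.89084101e+00] 0.08539706443555672
```

View pics/scene0.png

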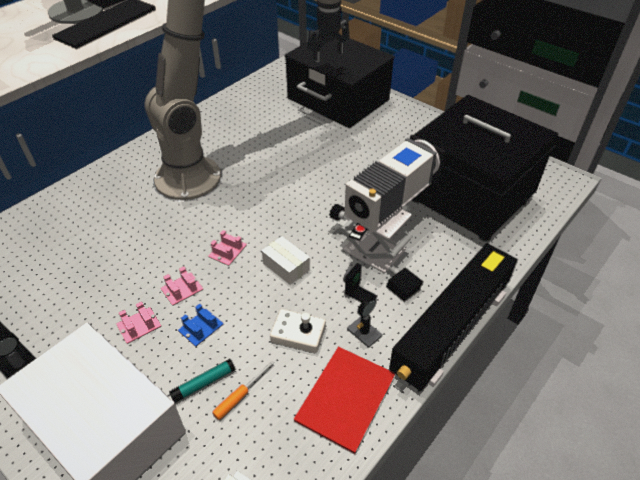

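View pics/top0.png

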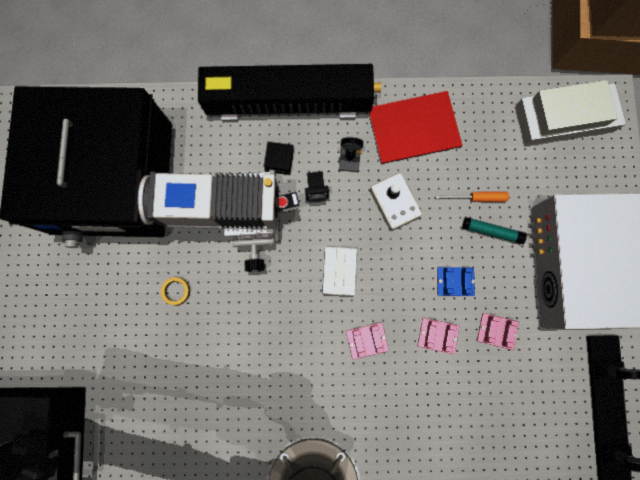

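Candidates: slider: the bar with the red filter at top (287,201) / scene (360,230) under the detector; nothing else is flat, black and on the jack (stage at top (278,157) and mirror mount at (316,187) are bystanders). Cradle: blue at top (456,281), with pink look-alikes at (367,341), (439,335) and (498,331). Knob: black, at top (255,265) / scene (338,213). Next I check these in one close crop and take measurements.

```bash
cat > h.py <<'E'
import numpy as np, cv2
from scipy.spatial.transform import Rotation as R
from plant import r, imaging
def cam(n):
    p=imaging.camera_params(n); K=np.array([[p['fx'],0,p['cx']],[0,p['fy'],p['cy']],[0,0,1]])
    return K,np.array(p['dist']),np.array(p['eye']),R.from_euler('xyz',p['rotation']).as_matrix()
def ray(n,uv):
    K,d,e,M=cam(n); q=cv2.undistortPoints(np.array(uv,float).reshape(-1,1,2),K,d).reshape(-1,2)
    return e,np.c_[q[:,0],-q[:,1],-np.ones(len(q))]@M.T
def onplane(n,uv,z):
    e,d=ray(n,uv); return e+d*((z-e[2])/d[:,2])[:,None]
def proj(n,P):
    K,d,e,M=cam(n); c=(np.atleast_2d(P)-e)@M*[1,-1,-1]
    return cv2.projectPoints(c,np.zeros(3),np.zeros(3),K,d)[0].reshape(-1,2)
def two(uva,uvb):
    e1,d1=ray('scene',uva);e2,d2=ray('top',uvb);d1=d1[0];d2=d2[0]
    s=np.linalg.lstsq(np.c_[d1,-d2],e2-e1,rcond=None)[0]
    a,b=e1+s[0]*d1,e2+s[1]*d2; return (a+b)/2,np.linalg.norm(a-b)
E
python3 - <<'E'
from h import *
t=cv2.imread('pics/top0.png'); s=cv2.imread('pics/scene0.png')
for n,im in(('top',t),('scene',s)):
    hsv=cv2.cvtColor(im,cv2.COLOR_BGR2HSV); m=cv2.inRange(hsv,(105,120,60),(125,255,255))
    c,_=cv2.findContours(m,0,2)
    for k in c:
        if cv2.contourArea(k)>200: print(n,cv2.contourArea(k),cv2.minAreaRect(k),cv2.boundingRect(k))
a=cv2.resize(t[185:285,215:325],None,fx=3.6,fy=4,interpolation=2)[:400,:396]
b=cv2.resize(s[185:285,325:425],None,fx=4,fy=4,interpolation=2)
cv2.imwrite('pics/crop1.png',np.hstack([a,b]))
print(proj('top',[[0,0,0],[.5,0,0]]))
E
```

```text
top 925.5 ((456.0, 281.0), (28.0, 36.0), 90.0) (438, 267, 37, 29)
top 625.0 ((179.91537475585938, 195.0230712890625), (29.343639373779297, 23.574758529663086), 3.1798300743103027) (165, 183, 31, 25)
scene 842.5 ((197.82675170898438, 323.732666015625), (31.028648376464844, 38.34606170654297), 50.710594177246094) (179, 304, 44, 42)
scene 225.5 ((406.9000244140625, 156.20001220703125), (22.360679626464844, 14.758048057556152), 26.56505012512207) (394, 148, 27, 17)
scene 1597.5 ((421.4911193847656, 69.87869262695312), (59.03219223022461, 53.4248161315918), 3.9451863765716553) (391, 43, 61, 54)
scene 1090.5 ((413.0, 12.0), (24.0, 66.0), 90.0) (380, 0, 67, 25)
[[313.05200478 484.11596323]
 [310.00720709 270.10588364]]
```

View pics/crop1.png

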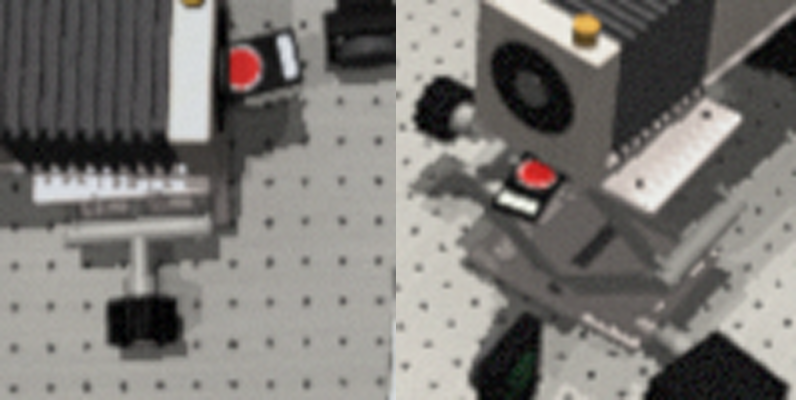

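The crop confirms the targets. The slider's free end has a red filter at top (282,202) and a white label at (295,199), and it lies about 12° off the world y axis. The knob is at top (255,265). The blue cradle is the right one. Next: measurements and a reachability check.

```bash
python3 - <<'E'
from h import *
ims={n:np.mean([imaging.capture(n).astype(float) for _ in range(4)],0).astype(np.uint8) for n in('top','scene')}
for n in ims: cv2.imwrite(f'pics/{n}_avg.png',ims[n])
def cent(m,o):
    k,l,st,c=cv2.connectedComponentsWithStats(m); i=1+np.argmax(st[1:,4]); return c[i]+o,st[i,4],(l==i)
def sub(n,x0,y0,x1,y1): return cv2.cvtColor(ims[n][y0:y1,x0:x1],cv2.COLOR_BGR2HSV),np.array([x0,y0])
P={}
for n,b,lb,kb in(('top',(276,190,305,212),(289,190,302,210),(242,255,270,278)),('scene',(345,220,370,245),(346,230,366,242),(325,200,347,224))):
    h,o=sub(n,*b); m=cv2.inRange(h,(0,140,90),(8,255,255))|cv2.inRange(h,(172,140,90),(180,255,255)); P[n,'red']=cent(m,o)[0]
    h,o=sub(n,*lb); m=cv2.inRange(h,(0,0,185),(180,60,255)); c=cent(m,o); P[n,'lab']=c[0]; print('lab area',c[1])
    h,o=sub(n,*kb); m=cv2.inRange(h,(0,0,0),(180,255,60)); c=cent(m,o); P[n,'knob']=c[0]; print('knob',c[1],cv2.boundingRect(c[2].astype(np.uint8)),o)
for k in P: print(k,P[k])
for k in('red','lab'):
    for n in ims: print(k,n,onplane(n,P[n,k],.149).round(4))
    print(two(P['scene',k],P['top',k]))
print('knob',two(P['scene','knob'],P['top','knob']),onplane('top',P['top','knob'],.075))
print('slider end corners',onplane('top',[(296.4,192.5),(298.3,205.75)],.149).round(4))
# cradle corners
for n,z in(('top',.006),('scene',.006)):
    h=cv2.cvtColor(ims[n],cv2.COLOR_BGR2HSV); m=cv2.inRange(h,(105,120,50),(125,255,255)); m[:260]=0
    k,l,st,c=cv2.connectedComponentsWithStats(m); i=1+np.argmax(st[1:,4])
    cc=cv2.findContours((l==i).astype(np.uint8),0,1)[0][0].reshape(-1,2)
    w=onplane(n,cc,z)[:,:2]; print(n,'cradle',cv2.minAreaRect((w*1000).astype(np.float32)), onplane(n,c[i],.02))
T=ims['top'];S=ims['scene']
a=cv2.resize(T[255:305,425:485],None,fx=6.5,fy=6.5,interpolation=2); b=cv2.resize(S[296:346,170:230],None,fx=6.5,fy=6.5,interpolation=2)
c=cv2.resize(T[222:282,222:292],None,fx=4.5,fy=4.5,interpolation=2); d=cv2.resize(S[180:240,320:390],None,fx=4.5,fy=4.5,interpolation=2)
out=np.zeros((600,790,3),np.uint8); out[:325,:390]=a; out[:325,395:785]=b; out[328:598,:315]=c; out[328:598,395:710]=d
cv2.imwrite('pics/crop2.png',out)
E
```

```text
lab area 29
knob 230 (3, 3, 21, 14) [242 255]
lab area 20
knob 131 (5, 4, 14, 16) [325 200]
('top', 'red') [281.96296296 201.5       ]
('top', 'lab') [294.27586207 198.65517241]
('top', 'knob') [254.55652174 264.95217391]
('scene', 'red') [360.         227.77142857]
('scene', 'lab') [355.1 235.3]
('scene', 'knob') [335.64122137 211.54961832]
red top [[0.6406 0.0558 0.149 ]]
red scene [[0.6417 0.0554 0.149 ]]
(array([0.64099645, 0.05604113, 0.14791946]), np.float64(0.00047763507863310493))
lab top [[0.6465 0.0284 0.149 ]]
lab scene [[0.6486 0.0264 0.149 ]]
(array([0.64710275, 0.02848352, 0.14633314]), np.float64(8.20842967473305e-05))
knob (array([0.5072593 , 0.12603159, 0.07117684]), np.float64(0.002249618728737952)) [[0.50764551 0.12636347 0.075     ]]
slider end corners [[0.6605 0.0235 0.149 ]
 [0.6303 0.0196 0.149 ]]
top cradle ((466.37518310546875, -355.0455322265625), (88.20624542236328, 68.24967956542969), 88.90018463134766) [[ 0.4643226  -0.35070234  0.02      ]]
scene cradle ((457.7435302734375, -357.24786376953125), (88.26436614990234, 92.08116912841797), 88.51742553710938) [[ 0.4740551  -0.36151849  0.02      ]]
```

View pics/crop2.png

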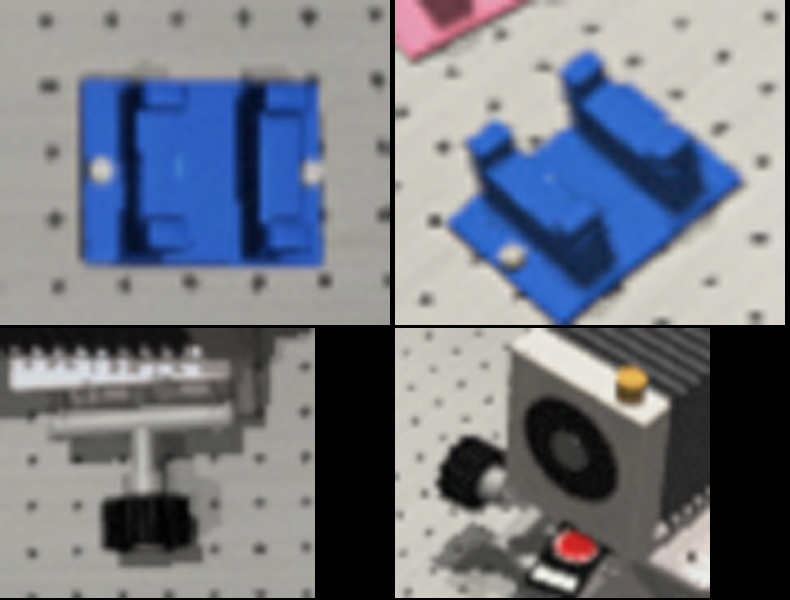

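```bash
cat >> h.py <<'E'
def tool(u,tilt,flip=1):
    """u: unit horizontal direction from held slider's middle to the held end; tool leans towards u"""
    u=np.r_[u,0.]; z=-np.sin(tilt)*u-np.cos(tilt)*np.r_[0,0,1]; y=flip*np.cross(np.r_[0,0,1],u); 
    return np.c_[np.cross(y,z),y,z]
def rpy(M): return list(R.from_matrix(M).as_euler('xyz'))
def tcp(g,M,back=.019): return list(np.array(g)+back*M[:,2])   # TCP for a grasp point
def uyaw(deg): a=np.radians(deg); return np.array([np.cos(a),np.sin(a)])
def knobrot(phi,yaw):
    z=np.r_[uyaw(yaw),0]; y0=np.cross(z,[0,0,1.]); M=np.c_[np.cross(y0,z),y0,z]
    return M@R.from_rotvec([0,0,phi]).as_matrix()
E
python3 - <<'E'
from h import *
c=lambda x,y:(x/6.5+170,y/6.5+296)
w=onplane('scene',[c(55,225),c(167,322),c(347,182)],.006);print('foot corners scene',w.round(4),(w[0]+w[2])/2)
print('head face edge top z=.26',onplane('top',[(275,174),(275,221)],.26).round(4))
bar=onplane('top',[(222+50/4.5,222+(428-328)/4.5),(222+230/4.5,222+(412-328)/4.5)],.08); d=bar[0]-bar[1]; print('bar yaw',np.degrees(np.arctan2(-d[0],d[1])))
f=lambda q:None if q is None else np.round(q,2)
for t in(30,40,50):
  for fl in(1,-1):
    M=tool(uyaw(-80),np.radians(t),fl); print('grasp',t,fl,f(r.inverse_kinematics(tcp([.645,.034,.1455],M),rpy(M))))
    for yaw in(88.9,-91.1):
        u=uyaw(yaw); M=tool(u,np.radians(t),fl); print('  place',yaw,f(r.inverse_kinematics(tcp([*(np.array([.466,-.355])+.061*u),.0375],M),rpy(M))))
for phi in np.arange(-3.14,3.2,.785):
    M=knobrot(phi,5); print('knob',round(phi,2),f(r.inverse_kinematics(tcp([.5075,.126,.071],M,.015),rpy(M))))
E
```

```text
foot corners scene [[ 0.4376 -0.4002  0.006 ]
 [ 0.5027 -0.4012  0.006 ]
 [ 0.5075 -0.3154  0.006 ]] [ 0.47251627 -0.35782393  0.006     ]
head face edge top z=.26 [[0.6733 0.0606 0.26  ]
 [0.5765 0.0609 0.26  ]]
bar yaw 4.077784047373013
grasp 30 1 [-0.32  0.87  0.93  1.31 -1.05  1.68  0.82]
  place 88.9 [-0.19  0.55  0.52  1.99  0.46  0.59  3.  ]
  place -91.1 [ 0.4   1.18  1.12  1.16 -1.12  1.86  1.39]
grasp 30 -1 [-0.38  0.95  1.12  1.31 -1.18  1.78 -2.27]
  place 88.9 [-0.22  0.56  0.56  1.99  0.42  0.58 -0.11]
  place -91.1 [ 0.4   1.18  1.12  1.16 -1.12  1.86 -1.75]
grasp 40 1 [-0.24  0.95  0.95  1.27 -1.2   1.84  0.88]
  place 88.9 [-0.27  0.6   0.49  2.03  0.77  0.63  2.61]
  place -91.1 [ 0.56  1.21  0.93  1.   -1.08  1.97  1.31]
grasp 40 -1 [-0.29  1.03  1.12  1.27 -1.32  1.94 -2.23]
  place 88.9 [-0.33  0.62  0.57  2.03  0.7   0.6  -0.47]
  place -91.1 [ 0.56  1.21  0.93  1.   -1.08  1.97 -1.84]
grasp 50 1 [-0.15  1.02  0.92  1.22 -1.31  1.96  0.9 ]
  place 88.9 [-0.33  0.68  0.45  2.04  1.    0.73  2.31]
  place -91.1 [ 0.76  1.23  0.57  0.82 -0.91  2.02  1.15]
grasp 50 -1 [-0.16  1.03  0.94  1.22 -1.33  1.97 -2.23]
  place 88.9 [-0.48  0.74  0.66  2.05  0.84  0.62 -0.71]
  place -91.1 [ 0.76  1.23  0.57  0.82 -0.91  2.02 -1.99]
knob -3.14 None
knob -2.36 None
knob -1.57 None
knob -0.78 None
knob 0.0 None
knob 0.79 None
knob 1.57 None
knob 2.36 None
knob 3.14 None<sys>:0: UserWarning: Gimbal lock detected. Setting third angle to zero since it is not possible to uniquely determine all angles.
```

The knob can't be reached with a horizontal tool, so I'll look at ratcheting strokes with the tool at an angle alpha to the screw.

```bash
cat >> h.py <<'E'
def kt(phi,al,yaw,flip=1):
    a=np.r_[uyaw(yaw),0]; rad=R.from_rotvec(a*phi).apply([0,0,1.]); z=np.cos(al)*a-np.sin(al)*rad
    y=flip*np.cross(a,rad); return np.c_[np.cross(y,z),y,z]
E
python3 - <<'E'
from h import *
for al in(40,55,65,75,90):
  for fl in(1,-1):
    o=[]
    for p in np.arange(-110,111,10):
        M=kt(np.radians(p),np.radians(al),4.5,fl); q=r.inverse_kinematics(tcp([.5075,.126,.071],M,.016),rpy(M))
        if q is not None:o.append((int(p),*np.round(q,1)[[0,2,4,5,6]].tolist()))
    print(al,fl,len(o)); 
    if o: print(o[0],o[len(o)//2],o[-1], [x[0] for x in o])
E
```

```text
40 1 19
(-110, -0.8, -0.2, 1.6, 2.0, -3.0) (-20, -1.2, 0.6, 2.2, 0.6, 2.1) (110, 0.5, -0.1, 4.4, 1.8, 0.2) [-110, -100, -90, -80, -70, -60, -50, -40, -30, -20, -10, 0, 50, 60, 70, 80, 90, 100, 110]
40 -1 19
(-110, -1.2, 0.2, 1.4, 1.5, 0.1) (-20, -1.1, 0.4, 2.1, 0.6, -1.0) (110, 1.4, -0.9, -1.4, 0.5, -2.9) [-110, -100, -90, -80, -70, -60, -50, -40, -30, -20, -10, 0, 50, 60, 70, 80, 90, 100, 110]
55 1 23
(-110, -1.5, 0.6, 1.0, 1.3, -2.7) (0, -0.2, -0.2, 1.7, 0.2, 2.8) (110, 0.9, -0.5, -1.4, 1.3, -0.0) [-110, -100, -90, -80, -70, -60, -50, -40, -30, -20, -10, 0, 10, 20, 30, 40, 50, 60, 70, 80, 90, 100, 110]
55 -1 23
(-110, -1.2, 0.2, 1.2, 1.7, 0.3) (0, 0.2, -0.7, 1.7, 0.4, -0.3) (110, 1.3, -0.9, -0.9, 0.8, 2.8) [-110, -100, -90, -80, -70, -60, -50, -40, -30, -20, -10, 0, 10, 20, 30, 40, 50, 60, 70, 80, 90, 100, 110]
65 1 23
(-110, -1.2, 0.3, 1.0, 1.7, -2.7) (0, -0.7, 0.4, 0.0, 0.3, -1.8) (110, 0.6, -0.2, -1.4, 1.7, -0.1) [-110, -100, -90, -80, -70, -60, -50, -40, -30, -20, -10, 0, 10, 20, 30, 40, 50, 60, 70, 80, 90, 100, 110]
65 -1 23
(-110, -1.1, 0.2, 1.1, 1.8, 0.4) (0, -0.7, 0.4, 0.1,
[... 304 characters left out ...]
, -20, -10, 0, 10, 20, 30, 40, 50, 60, 70, 80, 90, 100, 110]
75 -1 23
(-110, -1.0, 0.2, 1.0, 1.9, 0.5) (0, -0.6, 0.4, -0.1, 0.5, 1.5) (110, 1.1, -0.9, -0.7, 1.1, 2.5) [-110, -100, -90, -80, -70, -60, -50, -40, -30, -20, -10, 0, 10, 20, 30, 40, 50, 60, 70, 80, 90, 100, 110]
90 1 23
(-110, -1.1, 0.6, 0.7, 1.9, -2.4) (0, -0.8, 0.7, -0.4, 0.9, -1.4) (110, 0.3, 0.0, -1.3, 2.0, -0.3) [-110, -100, -90, -80, -70, -60, -50, -40, -30, -20, -10, 0, 10, 20, 30, 40, 50, 60, 70, 80, 90, 100, 110]
90 -1 23
(-110, -1.3, 0.8, 0.5, 1.8, 0.9) (0, -0.6, 0.4, -0.2, 0.9, 1.6) (110, 1.0, -1.1, -0.3, 1.3, 2.2) [-110, -100, -90, -80, -70, -60, -50, -40, -30, -20, -10, 0, 10, 20, 30, 40, 50, 60, 70, 80, 90, 100, 110]
```

```bash
cat >> h.py <<'E'
U=uyaw(-80); TI=np.radians(38); G=np.array([.6448,.0345,.1450])
def path_ok(pts,M):
    return [r.inverse_kinematics(list(p),rpy(M)) is not None for p in pts]
E
python3 - <<'E'
from h import *
for fl in(1,-1):
    M=tool(U,TI,fl); p=np.array(tcp(G,M,.017)); u3=np.r_[U,0]
    print(fl,path_ok([p-.09*M[:,2],p,p+.12*u3+[0,0,.001],p+.12*u3+[0,0,.1],[.5,.0,.45]],M))
print('lens post',onplane('top',[(350,145),(350,170)],.1),'mirror',onplane('top',[(316,180)],.08))
M=tool(U,TI,1)
o=r.get_obs(); r.movel([*o['tool_pos'][:2],.42],v=.25); 
r.move_to([.5,.0,.42],rpy(M)); print(r.get_obs()['t'])
p=np.array(tcp(G,M,.017)); r.move_to(list(p-.09*M[:,2]),rpy(M))
o=r.get_obs(); print(o['t'],o['joints'],o['tool_pos'],p)
a=imaging.capture('top');b=imaging.capture('scene')
a=cv2.resize(a[130:260,230:360],(400,400),interpolation=2);b=cv2.resize(b[160:290,300:430],(400,400),interpolation=2)
cv2.imwrite('pics/pre.png',np.hstack([a,b]))
E
```

```text
1 [True, True, True, True, True]
-1 [True, True, True, True, True]
lens post [[ 0.78417853 -0.10108314  0.1       ]
 [ 0.72355532 -0.09955723  0.1       ]] mirror [[ 0.70627725 -0.01950554  0.08      ]]
3.7417
4.775 [ 0.04993373  0.78993019  0.50757059  1.08213616 -0.87328574  1.77679981
  0.68483271] [ 0.65289054 -0.0097529   0.20442966] [0.64298256 0.04480724 0.13160382]
```

View pics/pre.png

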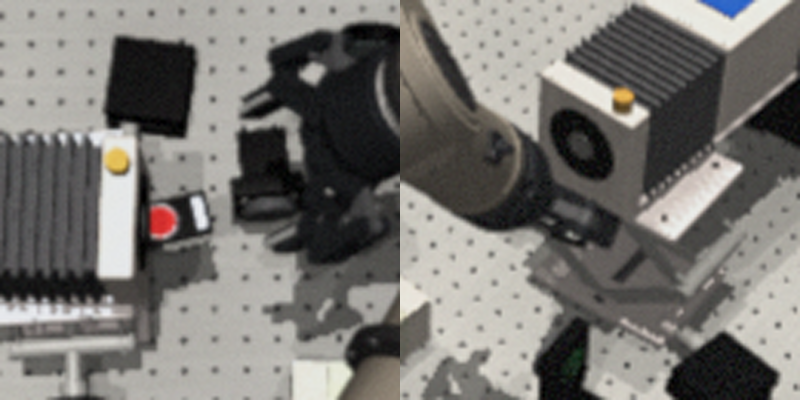

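At the pre-grasp the jaws straddle the slider's line: fingertips at crop (250,105) and (280,240), slider end at (205,212), with the body clear of the head. Advancing.

```bash
python3 - <<'E'
from h import *
M=tool(U,TI,1); p=np.array(tcp(G,M,.017)); 
print('uv tcp pre',proj('top',r.get_obs()['tool_pos']))
hit=r.movel(list(p),v=.08,stop_force=6); o=r.get_obs(); print(hit,o['t'],o['tool_pos'],o['ft_force'])
r.clamp(); o=r.get_obs(); print(o['t'],o['grip_width'],o['tool_pos'],o['ft_force'],o['ft_torque'])
a=imaging.capture('top');b=imaging.capture('scene')
a=cv2.resize(a[150:250,240:340],(400,400),interpolation=2);b=cv2.resize(b[180:280,310:410],(400,400),interpolation=2)
cv2.imwrite('pics/grasp.png',np.hstack([a,b]))
E
```

```text
uv tcp pre [[310.74452523 189.47566888]]
False 6.15 [0.64337667 0.04406887 0.13205556] [ 0.38958035 -0.13857857  0.17989533]
6.6917 0.03042493277225798 [0.64310683 0.04469209 0.13183807] [-0.50714951 -0.30653493  0.6665544 ] [-0.52807446 -0.11792914 -0.02278931]
```

View pics/grasp.png

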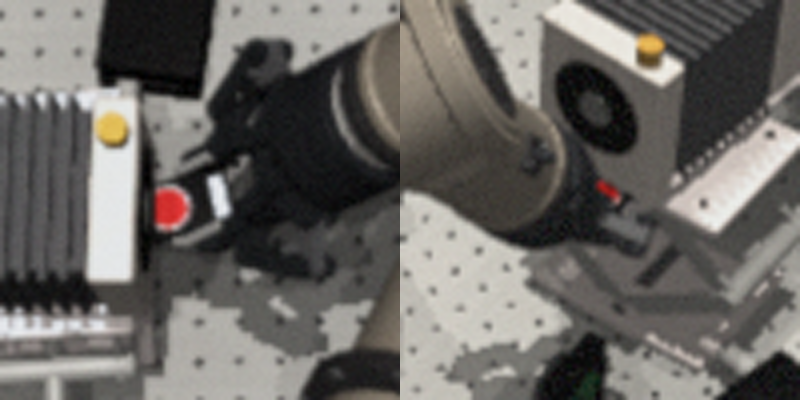

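```bash
python3 - <<'E'
from h import *
u3=np.r_[U,0]; p=np.array(r.get_obs()['tool_pos'])
r.movel(list(p+[0,0,.0015]),v=.02); o=r.get_obs(); print('lift',o['tool_pos']-p,o['ft_force'],o['grip_width'])
h=r.movel(list(p+[0,0,.0015]+.12*u3),v=.08,stop_force=8); o=r.get_obs(); print(h,o['t'],o['tool_pos'],o['ft_force'],o['grip_width'])
r.movel(list(np.array(o['tool_pos'])+[0,0,.12]),v=.15); o=r.get_obs(); print(o['t'],o['ft_force'])
a=imaging.capture('top');b=imaging.capture('scene')
a=cv2.resize(a[130:260,230:360],(400,400),interpolation=2);b=cv2.resize(b[120:280,290:450],(400,400),interpolation=2)
cv2.imwrite('pics/out.png',np.hstack([a,b]))
# plan of the placing
for fl in(1,):
  u=uyaw(88.9); M=tool(u,TI,fl); g=np.r_[np.array([.467,-.356])+.061*u,.0375]; p=np.array(tcp(g,M,.018))
  print(path_ok([p,p+[0,0,.12],p+[0,0,.25],[.5,-.1,.38]],M)); q=r.inverse_kinematics(list(p+[0,0,.12]),rpy(M)); print(np.round(q,2),np.round(o['joints'],2))
E
```

```text
lift [-0.00012096 -0.00011948  0.00114571] [ 0.31947436  0.75123329 -0.9928001 ] 0.030759168094527976
False 8.6917 [ 0.66399102 -0.07260694  0.13353487] [ 0.84175884  0.29012766 -1.12127412] 0.030654042372439842
9.6417 [ 1.12731826 -0.41538968 -1.852252  ]
[True, True, True, True]
[-0.23  0.36  0.45  1.94  0.67  0.88  2.87] [ 0.17  0.85  0.5   0.85 -0.89  1.94  0.63]
```

View pics/out.png

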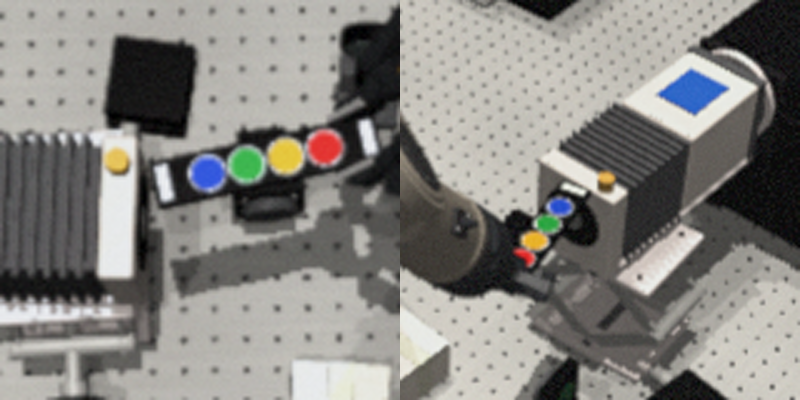

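The slider is out cleanly, free end at crop (160,183), filters blue/green/yellow/red at (207,173)/(247,163)/(286,156)/(325,147), clear of the head. I'll measure how it sits in the gripper.

```bash
python3 - <<'E'
from h import *
T=imaging.capture('top');S=imaging.capture('scene');o=r.get_obs()
print(o['tool_pos'],o['eef_rot'])
rng=dict(blue=(108,125),green=(45,85),yellow=(15,32),red=(172,180))
box=dict(top=(280,170,350,205),scene=(325,190,375,240)); uv={}
for n,im in(('top',T),('scene',S)):
    x0,y0,x1,y1=box[n]; h=cv2.cvtColor(im[y0:y1,x0:x1],cv2.COLOR_BGR2HSV)
    for c,(a,b) in rng.items():
        m=cv2.inRange(h,(a,120,70),(b,255,255)); 
        if c=='red': m|=cv2.inRange(h,(0,120,70),(8,255,255))
        k,l,st,ce=cv2.connectedComponentsWithStats(m); i=1+np.argmax(st[1:,4]); uv[n,c]=ce[i]+[x0,y0]; print(n,c,uv[n,c].round(1),st[i,4])
P={c:two(uv['scene',c],uv['top',c]) for c in rng}
for c in P: print(c,P[c][0].round(4),round(P[c][1],4))
M=R.from_euler('xyz',o['eef_rot']).as_matrix()
g=np.array(o['tool_pos'])-.019*M[:,2]; print('grasp pt',g.round(4),'expected top z',g[2]+.0035)
for c in rng: print(c,onplane('top',uv['top',c],g[2]+.0035).round(4))
E
```

```text
[ 0.66367005 -0.07244495  0.25228189] [-3.13884862 -0.66448486  1.74333341]
top blue [297.1 185.9] 83
top green [309.8 183.2] 71
top yellow [322.2 180.3] 81
top red [335.  177.6] 80
scene blue [353.7 202.2] 41
scene green [348.4 208.8] 35
scene yellow [343.4 215.6] 55
scene red [339.1 221.7] 35
blue [0.6457 0.0156 0.2682] 0.0001
green [ 0.6505 -0.0101  0.2686] 0.0004
yellow [ 0.656  -0.0352  0.2685] 0.0006
red [ 0.6615 -0.0598  0.2706] 0.0022
grasp pt [ 0.6657 -0.084   0.2672] expected top z 0.27073929209834197
blue [[0.645  0.0155 0.2707]]
green [[ 0.6501 -0.01    0.2707]]
yellow [[ 0.6556 -0.035   0.2707]]
red [[ 0.6607 -0.0606  0.2707]]
```

```bash
cat >> h.py <<'E'
CR=np.array([.467,-.3555]); US=uyaw(88.7); UT=uyaw(86.9)
MP=tool(UT,TI,1); PP=np.array(tcp(np.r_[CR+.0628*US,.0375],MP,.019))
E
python3 - <<'E'
from h import *
o=r.get_obs(); M0=R.from_euler('xyz',o['eef_rot']).as_matrix()
print(path_ok([[.6,-.12,.36]],M0),path_ok([PP+[0,0,.15],PP+[0,0,.05],PP],MP))
r.movel([.6,-.12,.36],v=.2)
r.move_to(list(PP+[0,0,.15]),rpy(MP)); print(r.get_obs()['t'])
r.movel(list(PP+[0,0,.035]),v=.12); o=r.get_obs(); print(o['t'],o['joints'],o['tool_pos'],PP,o['grip_width'])
T=imaging.capture('top');S=imaging.capture('scene')
a=cv2.resize(T[240:320,410:490],(400,400),interpolation=2);b=cv2.resize(S[270:370,150:250],(400,400),interpolation=2)
cv2.imwrite('pics/hover.png',np.hstack([a,b]))
g=np.array(o['tool_pos'])-.019*R.from_euler('xyz',o['eef_rot']).as_matrix()[:,2]
h=cv2.cvtColor(T[255:305,420:490],cv2.COLOR_BGR2HSV)
for c,(a,b) in dict(green=(45,85),yellow=(15,32),red=(172,180)).items():
    m=cv2.inRange(h,(a,120,70),(b,255,255))
    k,l,st,ce=cv2.connectedComponentsWithStats(m); i=1+np.argmax(st[1:,4]); print(c,onplane('top',ce[i]+[420,255],g[2]+.0035).round(4),st[i,4])
E
```

```text
[True] [True, True, True]
12.7583
13.8667 [ 0.83546399  0.71214837 -0.95731071  1.94228252  1.31703864  1.33516644
  2.31054243] [ 0.46845449 -0.304457    0.05830545] [ 0.46779217 -0.30439661  0.0225278 ] 0.03084882584287282
green [[ 0.4665 -0.3686  0.0768]] 55
yellow [[ 0.468  -0.3424  0.0768]] 69
red [[ 0.4783 -0.3164  0.0768]] 1
```

View pics/hover.png

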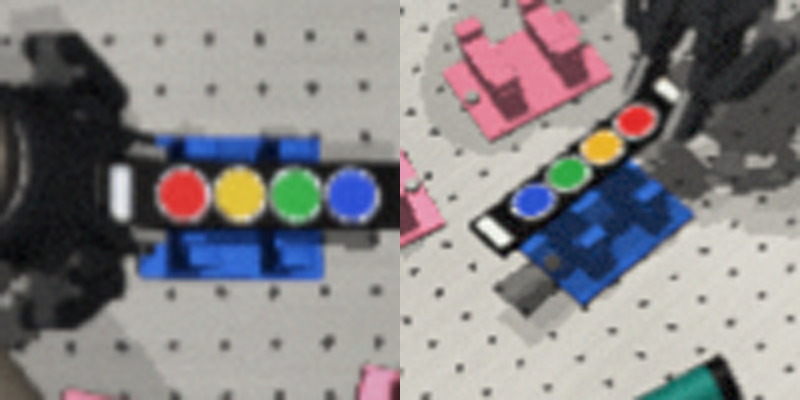

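The hover is right: the slider's middle is over the cradle at (0.4673, -0.3555), and after parallax the margins to the foot are even. Lowering until it touches.

```bash
python3 - <<'E'
from h import *
h=r.movel(list(PP+[0,0,.006]),v=.06,stop_force=5); print(h,r.get_obs()['ft_force'])
h=r.movel(list(PP-[0,0,.004]),v=.012,stop_force=1.5); o=r.get_obs(); print(h,o['t'],o['tool_pos']-PP,o['ft_force'],o['ft_torque'])
T=imaging.capture('top');S=imaging.capture('scene')
a=cv2.resize(T[240:320,410:490],(400,400),interpolation=2);b=cv2.resize(S[270:370,150:250],(400,400),interpolation=2)
cv2.imwrite('pics/laid.png',np.hstack([a,b]))
E
```

```text
False [ 0.50858715 -0.16216385 -0.7627719 ]
True 15.1167 [ 1.68937415e-04 -5.45997267e-05  1.27800065e-03] [-0.54505969  0.62286392  4.26378394] [ 0.14419467 -0.03963115 -0.00410013]
```

View pics/laid.png

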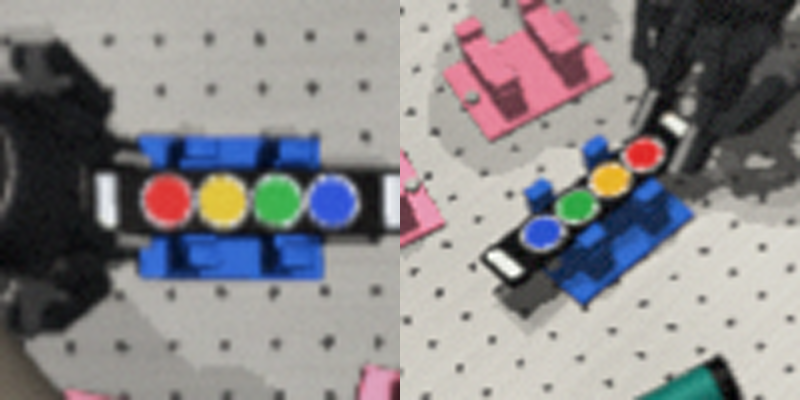

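Between the cheeks, centred. Pressing down slightly, releasing and withdrawing along the tool axis.

```bash
python3 - <<'E'
from h import *
o=r.get_obs(); h=r.movel(list(np.array(o['tool_pos'])-[0,0,.0012]),v=.012,stop_force=4); o=r.get_obs(); print(h,o['tool_pos']-PP,o['ft_force'])
r.ungrasp(); o=r.get_obs(); print(o['t'],o['grip_width'],o['ft_force'])
M=R.from_euler('xyz',o['eef_rot']).as_matrix()
r.movel(list(np.array(o['tool_pos'])-.09*M[:,2]),v=.12)
o=r.get_obs(); r.movel([.45,-.12,.33],v=.25); 
o=r.get_obs(); print(o['t'],o['joints'])
T=imaging.capture('top');S=imaging.capture('scene')
a=cv2.resize(T[240:320,410:490],(400,400),interpolation=2);b=cv2.resize(S[270:370,150:250],(400,400),interpolation=2)
cv2.imwrite('pics/laid2.png',np.hstack([a,b])); 
h=cv2.cvtColor(T[255:305,420:490],cv2.COLOR_BGR2HSV)
for c,(a,b) in dict(green=(45,85),yellow=(15,32)).items():
    m=cv2.inRange(h,(a,120,70),(b,255,255)); k,l,st,ce=cv2.connectedComponentsWithStats(m); i=1+np.argmax(st[1:,4]); uv=ce[i]+[420,255]
    h2=cv2.cvtColor(S[310:350,170:230],cv2.COLOR_BGR2HSV);m=cv2.inRange(h2,(a,120,70),(b,255,255)); k,l,st,ce=cv2.connectedComponentsWithStats(m); i=1+np.argmax(st[1:,4])
    print(c,onplane('top',uv,.041).round(4),two(ce[i]+[170,310],uv),st[i])
# stroke options for the knob
K=np.array([.5075,.126,.0715])
for fl in(1,-1):
  for al in(70,80,90):
    M=kt(np.radians(-70),np.radians(al),4.5,fl); p=np.array(tcp(K,M,.017)); q=r.inverse_kinematics(list(p-.06*M[:,2]),rpy(M)); print(fl,al,None if q is None else np.round(q,2))
E
```

```text
False [ 2.06108540e-04 -7.72614088e-05  1.02952641e-03] [-1.182199    2.86896137  6.54892657]
16.0417 0.08523851700036641 [ 0.5944345  -0.06662449  0.00087338]
18.175 [ 0.68250201  0.33988921 -1.19441358  1.64173329  0.85978017  1.77135849
  2.53628212]
green [[ 0.4666 -0.3684  0.041 ]] (array([ 0.46672977, -0.36887573,  0.03910061]), np.float64(1.4918581668363215e-05)) [21  8  7  7 40]
yellow [[ 0.4677 -0.3427  0.041 ]] (array([ 0.46781151, -0.34316179,  0.0390368 ]), np.float64(6.331575266517733e-05)) [28  2  9  7 50]
1 70 [-1.67  1.26  1.12  1.74  0.13  1.09 -2.08]
1 80 [-1.54  1.29  1.12  1.56  0.06  1.3  -2.  ]
1 90 [-1.4   1.33  1.12  1.37  0.    1.51 -1.95]
-1 70 [-0.53  1.   -0.66  1.7   1.26  1.95  0.17]
-1 80 [-0.52  1.04 -0.62  1.52  1.17  2.    0.27]
-1 90 [-1.06  1.03  0.38  1.36  0.55  1.66  0.72]
```

View pics/laid2.png

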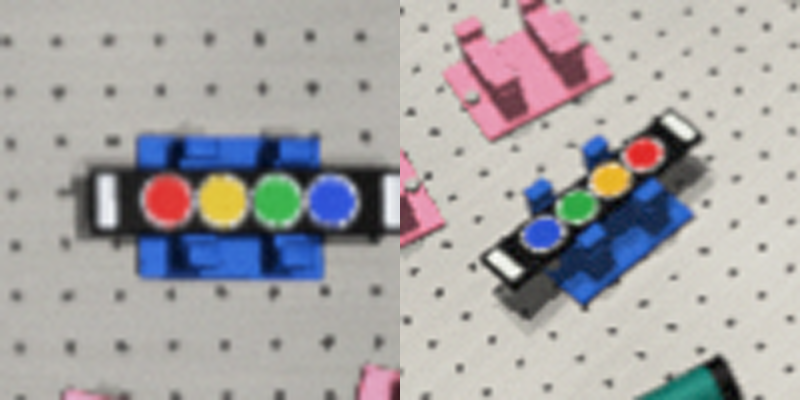

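The slider is seated: its middle is at (0.467, -0.3557), and the triangulated top height is about 39–41 mm at both inner filters, so it lies level. Next, the knob: raise high, reposition, and check the stroke is reachable.

```bash
cat >> h.py <<'E'
K0=np.array([.5073,.126,.0712]); AL=np.radians(75); KY=4.5
def kpose(phi,th=0.,back=0.,K=K0):
    M=kt(phi,AL,KY,1); return list(np.array(tcp(K+[0,0,.00175*th],M,.017))-back*M[:,2]),rpy(M)
E
python3 - <<'E'
from h import *
r.movel([.42,-.02,.48],v=.3); o=r.get_obs(); print(o['t'])
M=kt(np.radians(-60),AL,KY,1)
q=r.inverse_kinematics([.42,.27,.40],rpy(M)); print(np.round(o['joints'],2),np.round(q,2))
pd,rd=kpose(0,0,.3); q=r.inverse_kinematics(pd,rd); print('phi0 high',None if q is None else np.round(q,2),pd)
for p in(-60,-30,0,30,60):
    q=r.inverse_kinematics(*kpose(np.radians(p),1,.07)); print(p,None if q is None else np.round(q,2))
E
```

```text
21.0917
[-0.05  0.16 -0.52  1.3   0.68  2.03  2.72] [-1.71  0.72  1.12  1.29  0.39  1.78 -1.92]
phi0 high [ 0.79 -0.19 -0.96  1.72 -0.13  1.27 -1.65] [np.float64(0.43428000256128246), np.float64(0.12025320156924366), np.float64(0.34455700883980633)]
-60 [-1.61  1.11  1.12  1.71  0.08  1.14 -2.03]
-30 [-1.54  0.63  1.13  1.91  0.02  0.89 -1.94]
0 [-1.3   0.28  1.14  2.05 -0.33  0.73 -1.47]
30 [-0.74  0.44  1.13  2.1  -1.12  1.16 -0.56]
60 [-0.22  0.85  0.94  2.02 -1.41  1.81 -0.2 ]
```

```bash
sed -i 's/M=kt(phi,AL,KY,1); return/M=kt(phi,AL,KY,-1); return/' h.py
python3 - <<'E'
from h import *
r.move_j([-1.0,-.1,.3,1.5,.6,1.3,.9]); o=r.get_obs(); print(o['t'],o['tool_pos'])
for p in(-70,-60,-30,0,30,60,70):
    q=r.inverse_kinematics(*kpose(np.radians(p),1,0)); print(p,None if q is None else np.round(q,2))
for b in(.07,.12):
    q=r.inverse_kinematics(*kpose(np.radians(-62),0,b)); print(kpose(np.radians(-62),0,b)[0],None if q is None else np.round(q,2))
E
```

```text
22.6917 [0.53754984 0.16239042 0.51388967]
-70 [-0.94  0.9   0.11  1.71  0.91  1.46  0.41]
-60 [-0.95  0.78  0.16  1.77  0.85  1.31  0.45]
-30 [-0.93  0.48  0.36  1.95  0.57  0.85  0.7 ]
0 [-0.8   0.33  0.58  2.07 -0.24  0.54  1.57]
30 [-0.81  0.69  1.19  2.12 -1.38  1.25  2.71]
60 [ 0.75  0.75 -0.53  2.01 -0.99  0.88  2.64]
70 [ 0.8   0.89 -0.53  1.97 -1.02  0.99  2.7 ]
[np.float64(0.4900783938815132), np.float64(0.16998608257965933), np.float64(0.09523415948176864)] [-1.    0.79  0.09  1.67  0.82  1.48  0.46]
[np.float64(0.47383159565652566), np.float64(0.21148238690009263), np.float64(0.11790789484192774)] [-1.02  0.79  0.05  1.59  0.79  1.58  0.48]
```

```bash
cat >> h.py <<'E'
def grip(phid,th):
    p,q=kpose(np.radians(phid),th,.075); r.move_to(p,q)
    p,q=kpose(np.radians(phid),th); hit=r.movel(p,v=.12,stop_force=10); r.clamp()
    o=r.get_obs(); print('grip',hit,round(o['t'],2),'w',round(o['grip_width'],4),'F',np.round(o['ft_force'],1),'dp',np.round((o['tool_pos']-np.array(p))*1e3,1)); return hit
def turn(ph0,ph1,th,step=30.,rate=1.3):
    ph=ph0
    while ph<ph1-1e-6:
        n=min(ph+step,ph1); d=np.radians(n-ph); p,q=kpose(np.radians(n),th+d)
        L=np.linalg.norm(np.array(p)-r.get_obs()['tool_pos'])
        try: r.movel(p,v=L/(d/rate),rot=q)
        except r.Unreachable: print('unreachable at',n); break
        th+=d; ph=n; o=r.get_obs(); print('phi',round(ph,1),'th',round(th,3),'t',round(o['t'],2),'F',np.round(o['ft_force'],1),'T',np.round(o['ft_torque'],2),'w',round(o['grip_width'],4))
    return ph,th
def release(phid,th,back=.075):
    r.ungrasp(); p,q=kpose(np.radians(phid),th,back); r.movel(p,v=.15)
def avg(k=8): return np.mean([cv2.cvtColor(imaging.capture('scene'),cv2.COLOR_BGR2GRAY).astype(np.float32) for _ in range(k)],0)
E
python3 - <<'E'
from h import *
np.save('base.npy',avg())
_,q=kpose(np.radians(-65),0); r.move_to([.41,.25,.30],q); print(r.get_obs()['t'])
if not grip(-65,0):
    ph,th=turn(-65,25,0.); print(ph,th); o=r.get_obs(); print(np.round(o['joints'],2))
    np.save('s1.npy',avg(6))
E
```

```text
24.15
grip False 26.3 w 0.0443 F [-1.4  3.7  1.5] dp [-0.2  1.5 -0.3]
phi -35.0 th 0.524 t 26.98 F [-1.9  4.6 -1. ] T [ 1.68  0.29 -0.17] w 0.0448
phi -5.0 th 1.047 t 27.73 F [-0.9  7.  -1.7] T [ 1.44  0.   -0.27] w 0.0447
phi 25.0 th 1.571 t 28.67 F [ 4.8  8.7 -4.4] T [ 0.8  -0.47 -0.64] w 0.0444
25.0 1.5707963267948966
[ 0.6   0.44 -0.72  2.07 -0.33  0.49  1.83]
```

```bash
python3 - <<'E'
from h import *
ph,th=turn(25,65,np.pi/2); o=r.get_obs(); print(np.round(o['joints'],2))
s=avg(8); np.save('s2.npy',s); b=np.load('base.npy')
im=np.hstack([cv2.resize(x[180:270,325:425],(400,360),interpolation=2) for x in(b,s)]); cv2.imwrite('pics/plat.png',im)
def ps(a,b,x0,y0,x1,y1): return cv2.phaseCorrelate(a[y0:y1,x0:x1]*1.,b[y0:y1,x0:x1]*1.,cv2.createHanningWindow((x1-x0,y1-y0),cv2.CV_32F).astype(a.dtype))
print(b.dtype)
for nm,bx in(('head',(352,148,432,200)),('plat',(382,212,410,235)),('spec',(440,100,540,190))): print(nm,[ (np.round(v[0],3),round(v[1],2)) for v in (ps(b,np.load('s1.npy'),*bx),ps(b,s,*bx))])
K,d,e,M=cam('scene'); print(proj('scene',[[.64,.1,.142],[.64,.1,.1475],[.64,.1,.15]]))
E
```

```text
phi 55.0 th 2.094 t 29.72 F [ 5.5 10.4 -2.6] T [-0.07 -0.47 -1.07] w 0.0445
phi 65 th 2.269 t 30.04 F [ 4.6  9.5 -1.5] T [-0.34 -0.26 -0.91] w 0.0447
[ 1.08  1.05 -0.98  1.99 -0.55  0.69  2.3 ]
float32
head [(array([0.023, 0.004]), 0.98), (array([0.001, 0.015]), 1.0)]
plat [(array([-0.209, -0.763]), 0.92), (array([-0.199, -1.303]), 0.77)]
spec [(array([ 0.   , -0.016]), 1.07), (array([0.026, 0.052]), 1.01)]
[[369.83107952 220.01266794]
 [369.96867892 218.50245679]
 [370.03148613 217.81322389]][ WARN:0@52.167] global loadsave.cpp:1063 imwrite_ Unsupported depth image for selected encoder is fallbacked to CV_8U.
```

View pics/plat.png

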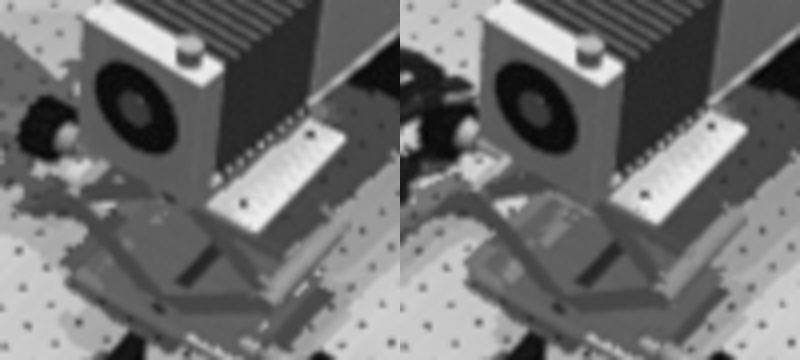

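The platform has risen about 2 px with the knob (screw at (243,203)→(243,195) in the crop), which fits 7.9 mm without slip. The head has not moved (0.015 px). Regripping for the second stroke, with a check on the head after each small step.

```bash
cat >> h.py <<'E'
def ps(a,b,x0=352,y0=148,x1=432,y1=200):
    w=cv2.createHanningWindow((x1-x0,y1-y0),cv2.CV_32F); return np.array(cv2.phaseCorrelate(a[y0:y1,x0:x1].astype(np.float32),b[y0:y1,x0:x1].astype(np.float32),w)[0])
def plat(a,b):
    p=np.array([[385.75,230.75],[402.5,213.25]],np.float32).reshape(-1,1,2)
    q,st,_=cv2.calcOpticalFlowPyrLK(a.astype(np.uint8),b.astype(np.uint8),p,None,winSize=(9,9),maxLevel=1); return (q-p).reshape(-1,2)
E
python3 - <<'E'
from h import *
b=np.load('base.npy'); print('plat',plat(b,np.load('s1.npy')).round(2).tolist(),plat(b,np.load('s2.npy')).round(2).tolist())
th=np.radians(130); release(65,th,.09); print(r.get_obs()['t'])
_,q0=kpose(0,0); r.move_to([.39,.10,.32],q0); _,q=kpose(np.radians(-68),0); r.move_to([.41,.25,.30],q); print(r.get_obs()['t'])
K0[1]+=.001
if not grip(-68,th):
    ph,th=turn(-68,-38,th); np.savez('st.npz',ph=ph,th=th); s=avg(6); np.save('s3.npy',s)
    print('head',ps(b,s).round(3),ps(np.load('s2.npy'),s).round(3),'plat',plat(b,s).round(2).tolist(),np.round(r.get_obs()['joints'],2),r.get_obs()['t'])
E
```

```text
plat [[0.18000000715255737, -1.4900000095367432], [0.30000001192092896, -1.5299999713897705]] [[0.2800000011920929, -2.3399999141693115], [0.2199999988079071, -2.2699999809265137]]
31.675
34.0417
grip False 36.18 w 0.0445 F [-0.4  1.9  1.5] dp [-0.1  1.2 -0. ]
phi -38.0 th 2.793 t 36.86 F [-2.4  4.4  1.1] T [ 1.14  0.25 -0.31] w 0.0449
head [0.039 0.017] [0.026 0.025] plat [[0.23999999463558197, -2.640000104904175], [0.5199999809265137, -2.700000047683716]] [-0.58  0.55 -0.18  1.88  0.88  1.13  0.44] 37.1583
```

```bash
cat > wind.py <<'E'
from h import *
import sys,contextlib,io
K0[1]+=.001
base=(np.load('base.npy')+np.load('s2.npy')+np.load('s3.npy'))/3
d=np.load('st.npz'); ph,th=float(d['ph']),float(d['th'])
end,thr=float(sys.argv[1]),float(sys.argv[2]); st=np.degrees(.115)
while ph+st<=end and r.get_obs()['t']<62:
    with contextlib.redirect_stdout(io.StringIO()) as f: n,th=turn(ph,ph+st,th,rate=1.)
    if n==ph: print('stuck',f.getvalue()); break
    ph=n; np.savez('st.npz',ph=ph,th=th); s=avg(4); h=ps(base,s)
    print(round(ph,1),round(th,3),'mm',round(th*3.5,2),'head',h.round(3),'plat',plat(base,s)[:,1].round(2).tolist(),'t',round(r.get_obs()['t'],2))
    if h[1]<thr:
        h=ps(base,avg(8)); print('confirm',h.round(3))
        if h[1]<thr: break
np.save('send.npy',s); o=r.get_obs(); print(np.round(o['joints'],2),np.round(o['ft_force'],1),np.round(o['ft_torque'],2))
E
python3 wind.py 66 -0.13
```

```text
-31.4 2.908 mm 10.18 head [-0.051 -0.009] plat [-0.75, -1.2200000286102295] t 37.67
-24.8 3.023 mm 10.58 head [-0.006  0.026] plat [-0.9900000095367432, -1.2699999809265137] t 38.18
-18.2 3.138 mm 10.98 head [-0.011 -0.049] plat [-1.100000023841858, -1.2999999523162842] t 38.71
-11.6 3.253 mm 11.38 head [ 0.134 -0.232] plat [-1.159999966621399, -1.5] t 39.23
confirm [ 0.152 -0.202]
[-0.24  0.35 -0.27  2.    0.59  0.72  0.75] [-4.2  3.2  6.6] [ 0.75  0.42 -0.61]
```

The head reading jumped, with an unexpected sideways part. Before going on I'll check whether that is real motion or a shadow, using separate patches.

```bash
python3 - <<'E'
from h import *
base=(np.load('base.npy')+np.load('s2.npy')+np.load('s3.npy'))/3
s=avg(12); np.save('send.npy',s); print(r.get_obs()['t'])
B=dict(front=(346,185,378,222),fanring=(347,192,372,222),fins=(365,160,405,200),label=(390,142,432,172),collar=(425,138,445,170),spec=(440,100,540,190),knobgold=(364,184,384,200))
for k,b in B.items(): print(k,ps(base,s,*b).round(3),'noise',ps(np.load('s2.npy'),np.load('s3.npy'),*b).round(3), 'meanI',[round(float(x[b[1]:b[3],b[0]:b[2]].mean()),1) for x in(base,s)])
p=np.array([[.64,.07,.2],[.64,.2,.26],[.64,.07,.201],[.64,.2,.261],[.641,.07,.2],[.64,.071,.2]]); q=proj('scene',p); print('px/mm z',q[2]-q[0],q[3]-q[1],'x',q[4]-q[0],'y',q[5]-q[0])
d=np.abs(s-base)[120:280,300:480]; im=np.hstack([cv2.resize(np.clip(d*6,0,255),(400,356)),cv2.resize(s[120:280,300:480],(400,356))]).astype(np.uint8); cv2.imwrite('pics/diff.png',im)
E
```

```text
40.2333
front [-0.006 -0.303] noise [ 0.015 -0.02 ] meanI [93.2, 93.3]
fanring [0.691 0.058] noise [ 0.533 -0.041] meanI [68.8, 68.7]
fins [-0.147 -0.178] noise [0.04  0.071] meanI [101.9, 101.7]
label [ 0.431 -0.153] noise [ 0.48  -0.049] meanI [167.3, 168.3]
collar [-0.007 -0.244] noise [0.073 0.02 ] meanI [78.5, 79.0]
spec [-0.038  0.018] noise [-0.064 -0.006] meanI [28.3, 28.3]
knobgold [ 0.058 -0.048] noise [ 0.004 -0.082] meanI [123.6, 125.3]
px/mm z [ 0.02302262 -0.29060091] [ 0.03971267 -0.30908894] x [0.31964939 0.17953477] y [ 0.2434801  -0.21131779]
```

View pics/diff.png

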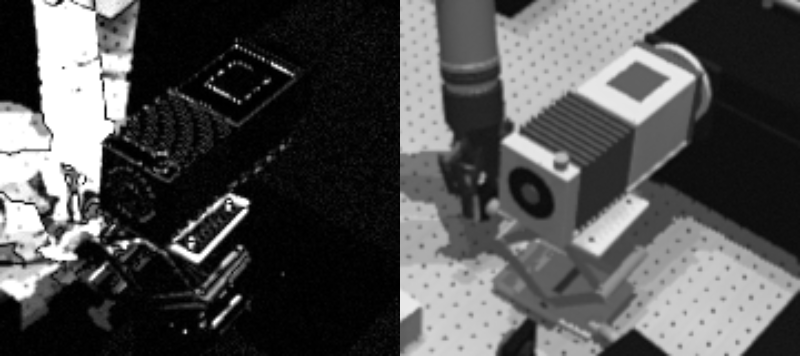

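The difference picture shows the whole head outline moved uniformly while the spectrograph stayed still (head patches about -0.15 to -0.3 px, which is roughly 0.6–0.9 mm of lift). So this is real contact at about 10.7 mm of platform travel, and the gripper is clear of the head. Releasing, backing off and rechecking.

```bash
python3 - <<'E'
from h import *
K0[1]+=.001; d=np.load('st.npz'); ph,th=float(d['ph']),float(d['th'])
release(ph,th,.09); o=r.get_obs(); r.movel([.36,.10,.36],v=.25); r.dwell(.3); o=r.get_obs(); print(o['t'],np.round(o['ft_force'],1))
base=(np.load('base.npy')+np.load('s2.npy')+np.load('s3.npy'))/3
s=avg(16)
m=np.zeros(s.shape,np.uint8); cv2.fillConvexPoly(m,np.array([[347,184],[404,142],[436,152],[436,170],[378,222],[348,208]]),255)
W=np.eye(2,3,dtype=np.float32)
for nm,x in(('s2',np.load('s2.npy')),('s3',np.load('s3.npy')),('held',np.load('send.npy')),('now',s)):
    c,w=cv2.findTransformECC(base.astype(np.float32),x.astype(np.float32),W.copy(),cv2.MOTION_TRANSLATION,(3,200,1e-6),m,1); print(nm,w[:,2].round(3),round(c,4),'lift mm',round(-w[1,2]/.30,2))
print('front',ps(base,s,346,185,378,222).round(3),'head',ps(base,s).round(3),'plat',plat(np.load('base.npy'),s).round(2).tolist(),'expected',-th*3.5*.2757)
T=imaging.capture('top'); T0=cv2.imread('pics/top0.png'); D=cv2.absdiff(T,T0).max(2)
k,l,st,c=cv2.connectedComponentsWithStats((cv2.medianBlur(D,5)>50).astype(np.uint8)); print([(*st[i][:5].tolist(),) for i in range(1,k) if st[i][4]>15])
E
```

```text
42.925 [-0.  -0.7  0.4]
s2 [ 0.003 -0.002] 0.9999 lift mm 0.01
s3 [ 0.002 -0.001] 0.9999 lift mm 0.0
held [ 0.026 -0.215] 0.9983 lift mm 0.72
now [ 0.028 -0.215] 0.9982 lift mm 0.72
front [-0.041 -0.264] head [ 0.167 -0.263] plat [[0.28999999165534973, -3.190000057220459], [0.6200000047683716, -3.119999885559082]] expected -3.138525738739086
[(279, 193, 21, 31, 475), (257, 239, 12, 5, 40), (424, 273, 67, 16, 930), (102, 327, 190, 153, 13287), (96, 409, 33, 19, 408), (85, 419, 6, 6, 28), (83, 430, 21, 40, 490), (64, 432, 16, 40, 221), (107, 464, 33, 16, 270)]
```

Lift is 0.72 mm and holds after release. The only changes in the top view are the old slider spot, the screw at the knob, the cradle and the arm itself. Handing in.

```bash
python3 -c "
from plant import r
r.finish_job()"
```

```text
the job is handed in; nothing more can be done
```

The slider is in the blue cradle and the jack platform is touching the detector, with the head pushed up about 0.7 mm (limit 2 mm). I handed the job in at about 43 s on the robot's clock.

- **Slider:** I took it by its free end with the tool leaning away from the head, and lifted it 1.2 mm before pulling it straight out. I lowered it into the cradle until it touched, then released it. Afterwards its middle was at (0.467, -0.356), matching the measured cradle centre, and it lay level between the cheeks.
- **Jack:** I wound the knob 3.25 rad in two strokes, moving in small steps near the end. The platform rose 11.4 mm: the image shift was 3.12–3.19 px against 3.14 px expected, so the knob did not slip. The head's image stayed still until about 10.7 mm, then moved. The 0.72 mm lift was the same before and after I let go of the knob.
- **Everything else:** comparing the first and last top pictures showed changes only at the old slider spot, the jack's screw by the knob, the cradle and the arm. I saw no bystander move.

**Checks that disagreed:** small-patch image correlations of the head's lift scattered between about 0.2 and 1 mm, and two also gave unreliable sideways shifts. I relied on the whole-head alignment, which repeated to about 0.01 mm. The scene and top views differed by about 6 mm on the cradle position. I used a value close to the top view's, and the slider seated on it.

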